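# Check the charge of two battery packs

### The arm

A 6-joint arm with a two-finger parallel gripper is mounted at the origin on the work surface. World frame = base frame: x ahead of the robot, y to its left, z up, the work surface at z = 0. Lengths are in m, angles in rad, forces in N, time in s.
With the tool pointing down it reaches from about 0.275 to 0.85 m from the base axis. Payload 5.2 kg.
Tool frame: the origin (TCP) lies where the fingers leave the gripper's body, on its centre line; the fingertips stand ahead of it and the grasp point (between the pads) lies 54 mm ahead of it (manip.tcp_to_tips is the y of the fingertips in the tool frame, in m); y points along the fingers, x is the direction in which the jaws open and shut, and the axes are right-handed (so a half turn about y gives the same grasp; the last joint's range is limited). The gripper opens to 85 mm and grips with 20 to 120 N. Pads are 22 mm wide; open, the fingers measure 114 mm over their backs; the gripper's body (76 mm by 85 mm) begins 54 mm behind the grasp point. The pads swing forward as they close: fully open they stand 13 mm farther back than shut.
Start: joints at [-1.403, 0.259, 1.535, -0, 1.348, -0.203], TCP at [0.199, -0.513, 0.304] pointing down, gripper open.
Joint ranges: [-3.14, 3.14], [-0.91, 2.08], [0.19, 2.58], [-1.22, 4.36], [0.22, 2.71], [-3.12, 3.12]. Speed limits (rad/s): [2.57, 2.57, 3.14, 3.14, 3.14, 3.14].

### API

Orientations are given as a unit quaternion [x, y, z, w].
In Python, from bench import monitor, vision, manip gives the robot as it stands.
- The arm moves only by the tool jog_arm, never from a script. Its argument "rows" is one flat list of numbers, 6 for each row, row after row: the shift along the tool's x, y, z in cm, then the turn, a rotation vector about the tool's x, y, z in rad. A call has 1 to 20 rows; each row shifts and turns the pose as measured when the row begins, along the tool's axes as they then stand; what a row does not reach is not made up. A row lasts 1/8 s, in which the tool goes at most 62.5 mm and 10.7 degrees, less where a joint would pass 70% of its speed; a pose out of reach is approached as far as the arm can. A call is refused whole if a number of a shift passes 6.25 or a number of a turn 0.188, either way. A call with a gripper value outside its range is refused whole. "gripper" is the finger opening in cm, from 0 to 8.54, set as the call begins (left out, the last holds). The fingers move at their own pace and stop on an object; "force" is the grip in N (left out, the last holds). Time passes only in rows, so rows that do not move let the fingers close. It gives the time, the measured TCP pose, the force and the opening at its end, in the units of the state.
- monitor.observe(): the state, without advancing time (a new reading comes with each control period).
- vision.capture(name): name is "side" or "top"; returns a dict with "img" (384x512x3 uint8, red, green, blue), "z_map" (384x512 float32, m along the optical axis (not along the pixel's ray), 0 where there is no reading), "camera_matrix" (3x3 intrinsics, pixels), "k1" (the pictures are not rectified: a ray, as slopes to the right and down, at radius r is drawn at 1 + k1 r^2 times it, then the intrinsics apply), "R" (3x3) and "t" (3): a world point X has camera coordinates R X + t. Camera axes: x right, y down, z forward; pixel columns grow to the right and rows downward; lengths in m; the calibration is good to about 2 mm. A picture is of the moment at which its call begins.
- manip.close_job(): hands the job in, once; it reports no verdict.
The state is a dict: "time": time; "q": joint angles; "dq": joint speeds; "joint_torque": joint torques, N m; "ee_pos": TCP position; "tool_rot": TCP orientation; "force": force on the tool from outside, world axes, zero at the start; "ft_torque": the same for the moment, N m; "width": opening from 0.0 (shut) to 1.0 (fully open).
Only numpy, scipy, OpenCV 4.12 (cv2) and the standard library are available. Lean on these libraries where they do the work, as an engineer would, in place of code of your own. Each camera call takes 0.05 s, during which the arm holds its last target. There are 200 camera calls.

### The job

Check the charge of two of the three battery packs on the bench with a fingertip: press the round button on the tallest pack gently, keep it down for a good second and let it come up, then do the same on the flattest pack. Do not touch the middle-sized pack, do not lift, tip or push any pack out of its place, and leave everything else on the bench as it stands. Finish with the hand clear of everything.

Things in the scene. Friction and masses are not known exactly. Their poses are not given: they have to be found in the camera images.
- tall_pack: Loose battery pack, the tallest of the three (first one to check): black block 128 (x) x 84 (y) x 84 mm high, about 950 g. Origin: centre of underside; z up. Its -x end, roughly towards the robot, is a shelf with one round white button on the centre line, 36 mm from the origin towards -x (28 mm from the front edge). Behind, starting 30 mm from the button's centre, a grey rail block 50 mm wide stands 12 mm above the top.
- tall_button_top (a point): Centre of the top face of the tall pack's push button; moves with the button; z up. Button 20 mm in diameter, standing 7 mm proud of the pack's top (91 mm above the table) when up.
- tall_button (a joint): Travel of the tall pack's button (m): 0 = up, 0.005 = fully down; counts as pressed above 0.003. Sprung: starts to move at about 1 N, fully down at about 4 N, and comes up by itself.
- middle_pack: Loose battery pack, the middle-sized one (must not be touched): black block 116 (x) x 78 (y) x 58 mm high, about 680 g. Origin: centre of underside; z up. Its -x end, roughly towards the robot, is a shelf with one round white button on the centre line, 30 mm from the origin towards -x (28 mm from the front edge). Behind, starting 30 mm from the button's centre, a grey rail block 50 mm wide stands 12 mm above the top.
- middle_button_top (a point): Centre of the top face of the middle pack's push button; moves with the button; z up. Button 20 mm in diameter, standing 7 mm proud of the pack's top (65 mm above the table) when up.
- middle_button (a joint): Travel of the middle pack's button (m): 0 = up, 0.005 = fully down; counts as pressed above 0.003. Sprung: starts to move at about 1 N, fully down at about 4 N, and comes up by itself.
- flat_pack: Loose battery pack, the flattest of the three (second one to check): black block 100 (x) x 74 (y) x 36 mm high, about 400 g. Origin: centre of underside; z up. Its -x end, roughly towards the robot, is a shelf with one round white button on the centre line, 22 mm from the origin towards -x (28 mm from the front edge). Behind, starting 30 mm from the button's centre, a grey rail block 50 mm wide stands 12 mm above the top.
- flat_button_top (a point): Centre of the top face of the flat pack's push button; moves with the button; z up. Button 20 mm in diameter, standing 7 mm proud of the pack's top (43 mm above the table) when up.
- flat_button (a joint): Travel of the flat pack's button (m): 0 = up, 0.005 = fully down; counts as pressed above 0.003. Sprung: starts to move at about 1 N, fully down at about 4 N, and comes up by itself.
- drill: Bystander: Cordless drill standing on its battery foot, 120 x 76 mm, 217 mm high, blue and red; origin at the centre of the foot underside.
- hammer: Bystander: Hammer lying on the table, about 260 mm long; origin on its underside.
- screwdriver: Bystander: Screwdriver 170 mm long, lying between two of the packs; origin on its underside.
- bit_pot: Bystander: Closed upright grey tube of screwdriver bits, 26 mm in diameter, 55 mm high, standing between two of the packs; origin at the centre of its underside.
- tape_measure: Bystander: Tape measure, 72 x 38 mm, 64 mm high; origin at the centre of its underside.
- bottle: Bystander: Clear plastic bottle, 72 mm in diameter, 240 mm high; origin at the centre of its underside.
- screw_jar: Bystander: Clear lidded jar, 64 mm in diameter, 85 mm high; origin at the centre of its underside.
Mind the look-alikes: they are no part of the job. What is shaped like the flat_pack but green or orange is not meant.

How it is judged:
By the outcome, as a careful person would: the job done as asked, in the order asked, and still so for the second after the job is handed in, with the robot touching nothing.
It also fails if it takes over 43 s, if anything falls off the work surface, if the arm or the gripper's body presses on something with over 40 N, if the wrist force passes 120 N, or if a joint passes its speed limit or range.

## Working session

There is one attempt and no reset: what is moved stays moved. The work goes in short steps, Python scripts to look and compute and a tool call to move; the robot and the scene stay as the last step left them, time stands still between calls to the robot, and variables do not carry over. Pictures are saved under pics/ and viewed, about 8 in all and at most 12, crops included, and the job is handed in when it is done.

Besides the shell and the picture viewer there is one more tool, called after "Emit:" by a JSON object that holds its "name" and its "arguments", one argument or row to a line. jog_arm: Moves the arm, as the interface text tells. Its arguments: {"type":"object","properties":{"rows":{"type":"array"},"gripper":{"type":"number"},"force":{"type":"number"}},"required":["rows"]}

```bash
mkdir -p pics
cat > h.py <<'E'
import numpy as np, cv2
from bench import monitor, vision, manip
def cap(n):
    c=vision.capture(n); np.savez(f'{n}.npz',**c); return c
def pts(c):
    h,w=c['z_map'].shape; K=c['camera_matrix']; k=c['k1']
    u,v=np.meshgrid(np.arange(w),np.arange(h)); xd=(u-K[0,2])/K[0,0]; yd=(v-K[1,2])/K[1,1]
    x,y=xd.copy(),yd.copy()
    for _ in range(10):
        s=1+k*(x*x+y*y); x=xd/s; y=yd/s
    z=c['z_map']; P=np.stack([x*z,y*z,z],-1)
    W=(P-c['t'])@c['R']; W[z==0]=np.nan; return W
E
python3 - <<'E'
from h import *
a=[]
for n in('top','side'):
    c=cap(n); cv2.imwrite(f'pics/{n}0.png',cv2.resize(c['img'][:,:,::-1],(800,600))); print(n,c['k1'],(-c['R'].T@c['t']).round(3))
s=monitor.observe(); print({k:np.round(v,3) for k,v in s.items()},manip.tcp_to_tips)
E
```

```text
top -0.02342553098975835 [ 0.307 -0.135  1.456]
side 0.043021828293119777 [0.278 0.682 0.828]
{'time': np.float64(0.1), 'q': array([-1.403,  0.259,  1.536, -0.   ,  1.348, -0.203]), 'dq': array([-0.   , -0.   , -0.003, -0.   , -0.002, -0.001]), 'joint_torque': array([ 2.0000e-03, -4.4697e+01, -2.9125e+01, -0.0000e+00,  6.0000e-03,
       -0.0000e+00]), 'ee_pos': array([ 0.199, -0.512,  0.303]), 'tool_rot': array([-0.583,  0.4  , -0.399,  0.584]), 'force': array([ 0.745,  0.25 , -0.152]), 'ft_torque': array([ 0.014,  0.011, -0.018]), 'width': np.float64(0.999)} 0.0726
```

View pics/top0.png

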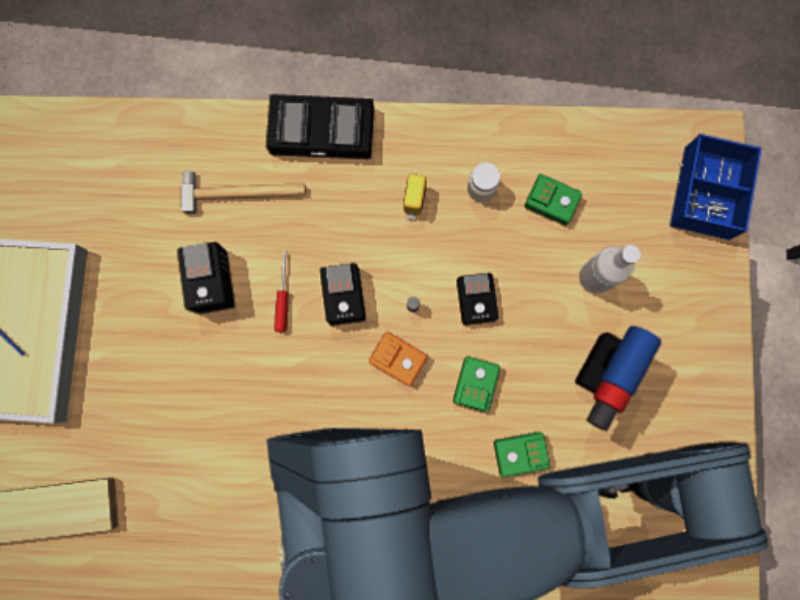

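View pics/side0.png

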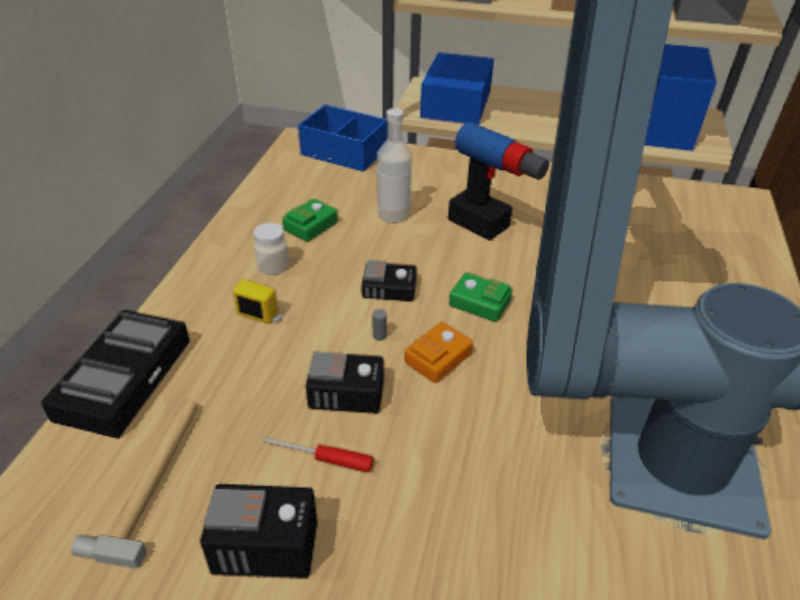

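The top picture, at 800x600, shows three black packs. The tall one is at (205,278) with its button at (202,292), the middle one's button is at (343,307), and the flat one's button is at (479,308). The look-alikes are green at (553,198), (477,384) and (522,455), and orange at (398,358). I choose the leftmost and rightmost black packs, and will check their heights by depth.

Run:
```python
from h import *
from scipy.spatial.transform import Rotation as Ro
c=dict(np.load('top.npz')); s=dict(np.load('side.npz'))
ims=[]
for n,c,bs in (('top',c,[(202,292),(343,307),(479,308)]),('side',s,[(287,512),(364,369),(401,273)])):
    W=pts(c); img=c['img'].astype(int)
    for (u,v) in bs:
        u,v=int(u*.64),int(v*.64); m=np.zeros(img.shape[:2],bool); m[v-9:v+10,u-9:u+10]=1
        mm=m&(img.min(2)>150)
        n_,lab,st,ce=cv2.connectedComponentsWithStats(mm.astype(np.uint8)); i=1+np.argmax(st[1:,4]); w=W[lab==i]
        print(n,st[i],ce[i].round(1),np.nanmedian(w,0).round(4),np.nanmean(w,0).round(4))
        # block yaw from black/grey top points
        m2=np.zeros_like(m); m2[max(v-40,0):v+25,u-35:u+35]=1
        top=np.nanmedian(w,0)[2]-.007
        q=W[m2&(abs(W[...,2]-top-.004)<.013)&np.isfinite(W[...,2])][:,:2]
        q=q[np.linalg.norm(q-np.nanmedian(w,0)[:2],axis=1)<.13]
        r=cv2.minAreaRect((q*1000).astype(np.float32)); print('   rect',np.round(r[0],1),np.round(r[1],1),round(r[2],1),len(q))
    a=[c['img'][int(v*.64)-32:int(v*.64)+24,int(u*.64)-28:int(u*.64)+28] for u,v in bs]
    ims.append(cv2.resize(np.hstack(a),(780,260)))
cv2.imwrite('pics/crop.png',np.vstack(ims)[:,:,::-1])
st=monitor.observe(); R=Ro.from_quat(st['tool_rot']).as_matrix(); print(R.round(3))
```

```text
top [126 184   6   6  29] [128.7 186.6] [0.5091 0.276  0.0908] [0.5096 0.2765 0.091 ]
   rect [544.4 283.2] [129.7  85.8] 12.1 1084
top [217 194   6   5  26] [219.5 196. ] [ 0.4911 -0.0029  0.0644] [ 0.4909 -0.0023  0.0648]
   rect [485.9 -14.8] [203.4 104.5] 27.7 886
top [304 194   6   6  29] [306.6 196.7] [ 0.4983 -0.2752  0.0428] [ 0.4989 -0.2755  0.0426]
   rect [ 519.4 -273.2] [99.9 75.7] 9.4 702
side [179 323   9  10  71] [182.9 327.1] [0.5061 0.2763 0.0902] [0.506 0.276 0.09 ]
   rect [529.8 281.2] [104.3  83.9] 12.3 2016
side [230 233   7   7  39] [232.8 235.6] [ 0.4872 -0.0009  0.0646] [ 0.4868 -0.0012  0.0643]
   rect [495.3 -22. ] [187.7 119.1] 60.6 1175
side [254 172   6   5  23] [256.4 174.1] [ 0.4937 -0.275   0.0427] [ 0.4937 -0.2746  0.0429]
   rect [ 478.8 -276.5] [172.6  79.4] 7.6 607
[[ 0.362 -0.     0.932]
 [-0.932  0.002  0.362]
 [-0.002 -1.     0.   ]]
```

View pics/crop.png

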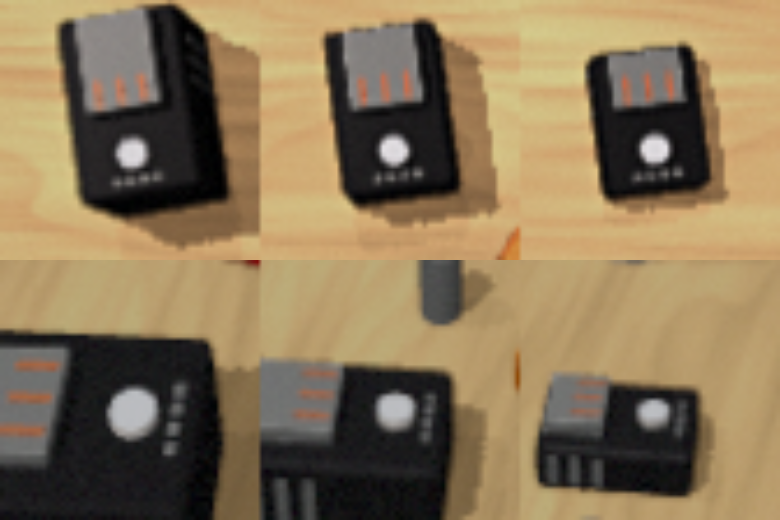

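The crops confirm it: the left black pack has its button top at z=0.091 (tall) and the right one at 0.043 (flat). Target buttons are tall at about (0.509, 0.276) and flat at about (0.497, -0.276). Next I shut the fingers, rise, turn to the packs' yaw and sweep over.

Emit:
{"name": "jog_arm", "arguments": {
  "rows": [0,-5,0,0,0.0875,0,0,-5,0,0,0.0875,0,-4.5,0,2.8,0,0,0,-4.5,0,2.8,0,0,0,-4.5,0,2.8,0,0,0,-4.5,0,2.8,0,0,0,-4.5,0,2.8,0,0,0,-4.5,0,2.8,0,0,0,-4.5,0,2.8,0,0,0,-4.5,0,2.8,0,0,0,-4.5,0,2.8,0,0,0,-4.5,0,2.8,0,0,0,-4.5,0,2.8,0,0,0,-4.5,0,2.8,0,0,0,-4.5,0,2.8,0,0,0,-4.5,0,2.8,0,0,0,0,0,0,0,0,0],
  "gripper": 0,
  "force": 20
}}

```text
time: 2.22
ee_pos: [0.4716, 0.2025, 0.4051]
tool_rot: [-0.542, 0.454, -0.449, 0.546]
force: [-0.2, -0.3, -0.3]
width: 0.002
```

```bash
cat >> h.py <<'E'
from scipy.spatial.transform import Rotation as Ro
def go(xyz):  # tip target -> tool-axis shift in cm
    s=monitor.observe(); R=Ro.from_quat(s['tool_rot']).as_matrix()
    tip=s['ee_pos']+R[:,1]*manip.tcp_to_tips
    print('t',s['time'],'tip',tip.round(4),'F',np.round(s['force'],1),'down',R[:,1].round(4),'yawz',np.degrees(np.arctan2(R[1,2],R[0,2])).round(1),'tips',manip.tcp_to_tips)
    print('shift cm',(100*R.T@(np.array(xyz)-tip)).round(2))
E
python3 -c "
from h import *
go([.509,.276,.13])"
```

```text
t 2.225 tip [0.4714 0.2032 0.3325] F [-0.2 -0.3 -0.3] down [-0.0026  0.009  -1.    ] yawz 10.7 tips 0.0726
shift cm [-6.27 20.31  5.06]
```

Emit:
{"name": "jog_arm", "arguments": {
  "rows": [-3.2,0,2.5,0,0,0,-3.1,0,2.5,0,0,0,0,5,0,0,0,0,0,5,0,0,0,0,0,5,0,0,0,0,0,4,0,0,0,0,0,0,0,0,0,0,0,0,0,0,0,0]
}}

```text
time: 3.22
ee_pos: [0.5096, 0.271, 0.2115]
tool_rot: [-0.543, 0.454, -0.45, 0.544]
force: [-0.1, -0.3, 0.7]
width: -0.001
```

Run:
```python
from h import *
go([.509,.276,.095])
a=[]
c=cap('side'); W=pts(c); i=c['img'][255:375,120:240]; a.append(cv2.resize(i,(500,500),interpolation=cv2.INTER_CUBIC))
cv2.imwrite('pics/near1.png',a[0][:,:,::-1])
# lowest tip points seen: above button region
m=(abs(W[...,0]-.509)<.06)&(abs(W[...,1]-.276)<.05)&(W[...,2]>.104)&(W[...,2]<.18)
p=W[m]; print(len(p))
for z in np.arange(.104,.18,.008):
    q=p[(p[:,2]>z)&(p[:,2]<z+.008)]
    if len(q): print(round(z,3),len(q),q.min(0).round(3),q.max(0).round(3))
```

```text
t 3.225 tip [0.5094 0.2714 0.1389] F [-0.1 -0.3  0.7] down [-0.0026  0.0052 -1.    ] yawz 10.5 tips 0.0726
shift cm [-0.43  4.39  0.05]
65
0.136 5 [0.497 0.276 0.14 ] [0.505 0.281 0.143]
0.144 23 [0.496 0.264 0.144] [0.511 0.286 0.152]
0.152 20 [0.497 0.269 0.152] [0.504 0.285 0.159]
0.16 10 [0.497 0.266 0.16 ] [0.499 0.277 0.168]
0.168 6 [0.497 0.263 0.169] [0.499 0.276 0.172]
0.176 1 [0.497 0.266 0.179] [0.497 0.266 0.179]
```

View pics/near1.png

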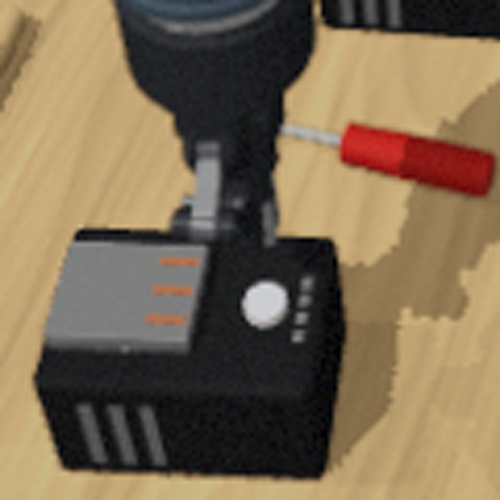

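The picture shows the shut fingertips above and slightly behind the tall pack's button, which is at crop pixel (265,303). I'll shift a little and come down to just above it.

Emit:
{"name": "jog_arm", "arguments": {
  "rows": [-0.45,2,0,0,0,0,0,1.5,0,0,0,0,0,0.3,0,0,0,0,0,0,0,0,0,0,0,0,0,0,0,0]
}}

```text
time: 3.9
ee_pos: [0.5125, 0.2761, 0.18]
tool_rot: [-0.539, 0.451, -0.453, 0.548]
force: [0.5, 0.1, -0.8]
width: 0.001
```

```bash
python3 -c "
from h import *
go([.509,.276,.091])"
```

```text
t 3.9 tip [0.5132 0.2768 0.1074] F [ 0.5  0.1 -0.8] down [ 0.0098  0.0086 -0.9999] yawz 10.5 tips 0.0726
shift cm [ 0.01  1.63 -0.45]
```

Emit:
{"name": "jog_arm", "arguments": {
  "rows": [0,0.4,-0.35,-0.011,0,-0.007,0,0.4,0,0,0,0,0,0.2,0,0,0,0,0,0,0,0,0,0]
}}

```text
time: 4.4
ee_pos: [0.5091, 0.2756, 0.1699]
tool_rot: [0.544, -0.452, 0.452, -0.544]
force: [-0.3, -0.2, 0.4]
width: -0.002
```

```bash
python3 -c "
from h import *
go([.509,.276,.091])"
```

```text
t 4.4 tip [0.5091 0.2755 0.0973] F [-0.3 -0.2  0.4] down [ 4.e-04 -7.e-04 -1.e+00] yawz 10.5 tips 0.0726
shift cm [-0.05  0.63 -0.  ]
```

Well centred. I'll go down gently and watch the force.

Emit:
{"name": "jog_arm", "arguments": {
  "rows": [0,0.3,0,0,0,0,0,0.3,0,0,0,0,0,0.1,0,0,0,0,0,0.1,0,0,0,0]
}}

```text
time: 4.9
ee_pos: [0.5092, 0.2756, 0.1616]
tool_rot: [-0.544, 0.452, -0.452, 0.544]
force: [-0.9, -0.4, 1.7]
width: -0.002
```

Emit:
{"name": "jog_arm", "arguments": {
  "rows": [0,0.1,0,0,0,0,0,0.1,0,0,0,0,0,0.05,0,0,0,0]
}}

```text
time: 5.28
ee_pos: [0.5092, 0.2756, 0.1596]
tool_rot: [-0.544, 0.452, -0.453, 0.544]
force: [-0.8, -0.4, 3.3]
width: -0.003
```

Emit:
{"name": "jog_arm", "arguments": {
  "rows": [0,0.1,0,0,0,0,0,0.05,0,0,0,0]
}}

```text
time: 5.52
ee_pos: [0.5092, 0.2756, 0.1586]
tool_rot: [-0.543, 0.452, -0.453, 0.544]
force: [-2.7, -1.5, 8.6]
width: -0.001
```

The button is bottomed out at 8.6 N, which is still gentle. Now hold.

Emit:
{"name": "jog_arm", "arguments": {
  "rows": [0,0,0,0,0,0,0,0,0,0,0,0,0,0,0,0,0,0]
}}

```text
time: 5.9
ee_pos: [0.5092, 0.2756, 0.1588]
tool_rot: [-0.543, 0.452, -0.453, 0.544]
force: [-1.6, -0.6, 4.4]
width: 0.003
```

```bash
python3 -c "
from h import *
go([.509,.276,.087])"
```

```text
t 5.9 tip [0.5093 0.2756 0.0862] F [-1.6 -0.6  4.4] down [ 1.6e-03 -4.0e-04 -1.0e+00] yawz 10.5 tips 0.0726
shift cm [-0.05 -0.08 -0.02]
```

Emit:
{"name": "jog_arm", "arguments": {
  "rows": [0,0.02,0,0,0,0,0,0.01,0,0,0,0,0,0.01,0,0,0,0,0,0.01,0,0,0,0,0,0.01,0,0,0,0]
}}

```text
time: 6.52
ee_pos: [0.5092, 0.2756, 0.1587]
tool_rot: [-0.543, 0.452, -0.453, 0.544]
force: [-2.1, -0.7, 5.9]
width: -0.002
```

Emit:
{"name": "jog_arm", "arguments": {
  "rows": [0,0.01,0,0,0,0,0,0.01,0,0,0,0,0,0.01,0,0,0,0,0,0.01,0,0,0,0]
}}

```text
time: 7.02
ee_pos: [0.5092, 0.2756, 0.1587]
tool_rot: [-0.543, 0.452, -0.453, 0.544]
force: [-1.3, -0.8, 5.4]
width: -0.001
```

Held from 5.3 to 7.0 s. Next I rise straight up, then travel high towards the flat pack.

Emit:
{"name": "jog_arm", "arguments": {
  "rows": [0,-0.5,0,0,0,0,0,-1.5,0,0,0,0,0,-4,0,0,0,0,0,-5,0,0,0,0,0,-5,0,0,0,0,0,0,0,0,0,0]
}}

```text
time: 7.78
ee_pos: [0.5092, 0.2757, 0.3256]
tool_rot: [-0.543, 0.451, -0.453, 0.544]
force: [0.4, 0.2, -0.4]
width: -0.001
```

Run:
```python
from h import *
go([.497,-.276,.2])
c=cap('side'); W=pts(c); m=np.zeros((384,512),bool); m[315:340,170:196]=1; m&=c['img'].min(2)>150
print('tall button now',np.nanmedian(W[m],0).round(4),m.sum())
```

```text
t 7.775 tip [0.5094 0.2757 0.253 ] F [ 0.4  0.2 -0.4] down [ 0.0025 -0.     -1.    ] yawz 10.5 tips 0.0726
shift cm [ 54.02   5.3  -11.29]
tall button now [0.5056 0.2764 0.0901] 75
```

The tall button is back up and has not moved from its place.

Emit:
{"name": "jog_arm", "arguments": {
  "rows": [4.9,0,-1,0,0,0,4.9,0,-1,0,0,0,4.9,0,-1,0,0,0,4.9,0,-1,0,0,0,4.9,0,-1,0,0,0,4.9,0,-1,0,0,0,4.9,0,-1,0,0,0,4.9,0,-1,0,0,0,4.9,0,-1,0,0,0,4.9,0,-1,0,0,0,4.9,0,-1,0,0,0,0,0,0,0,0,0,0,0,0,0,0,0]
}}

```text
time: 9.45
ee_pos: [0.4912, -0.2888, 0.3051]
tool_rot: [0.548, -0.462, 0.441, -0.54]
force: [-0.4, 0.1, -0.3]
width: 0.001
```

```bash
python3 -c "
from h import *
go([.497,-.276,.09])"
```

```text
t 9.45 tip [ 0.4891 -0.288   0.2325] F [-0.4  0.1 -0.3] down [-0.0292  0.0112 -0.9995] yawz 10.6 tips 0.0726
shift cm [-0.8  14.23  1.38]
```

Emit:
{"name": "jog_arm", "arguments": {
  "rows": [-1.15,0,0.83,0.027,0,-0.016,0,0,0,0,0,0,0,4,0,0,0,0,0,4,0,0,0,0,0,3,0,0,0,0,0,1,0,0,0,0,0,0,0,0,0,0,0,0,0,0,0,0]
}}

```text
time: 10.45
ee_pos: [0.501, -0.2675, 0.1864]
tool_rot: [-0.546, 0.445, -0.452, 0.547]
force: [-0.2, -0.3, -0.5]
width: -0.0
```

Run:
```python
from h import *
go([.497,-.276,.05])
c=cap('side'); cv2.imwrite('pics/near2.png',cv2.resize(c['img'][120:220,205:305],(500,500),interpolation=cv2.INTER_CUBIC)[:,:,::-1])
```

```text
t 10.45 tip [ 0.5016 -0.2678  0.1139] F [-0.2 -0.3 -0.5] down [ 0.0089 -0.0043 -1.    ] yawz 11.3 tips 0.0726
shift cm [ 0.67  6.38 -0.66]
```

View pics/near2.png

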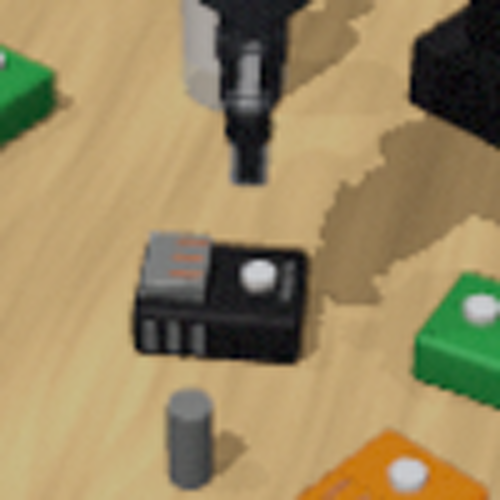

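The picture shows the shut fingertips at crop pixel (250,180), straight above the flat black pack's button at (259,275). The green and orange packs are well clear.

Emit:
{"name": "jog_arm", "arguments": {
  "rows": [0.75,0,-0.56,-0.008,0,0.006,0,2.5,0,0,0,0,0,2.5,0,0,0,0,0,0.5,0,0,0,0,0,0,0,0,0,0,0,0,0,0,0,0]
}}

```text
time: 11.25
ee_pos: [0.4989, -0.2815, 0.1365]
tool_rot: [0.547, -0.445, 0.453, -0.546]
force: [0.6, -0.3, -0.0]
width: 0.004
```

```bash
python3 -c "
from h import *
go([.497,-.276,.043])"
```

```text
t 11.25 tip [ 0.4995 -0.2821  0.0639] F [ 0.6 -0.3 -0. ] down [ 0.0072 -0.0079 -0.9999] yawz 11.2 tips 0.0726
shift cm [-0.66  2.09 -0.14]
```

Emit:
{"name": "jog_arm", "arguments": {
  "rows": [-0.58,0,-0.08,-0.006,0,0.009,0,0.6,0,0,0,0,0,0.6,0,0,0,0,0,0.3,0,0,0,0,0,0,0,0,0,0]
}}

```text
time: 11.88
ee_pos: [0.4975, -0.2758, 0.1219]
tool_rot: [0.547, -0.448, 0.449, -0.546]
force: [-0.4, 0.1, 0.8]
width: 0.001
```

```bash
python3 -c "
from h import *
go([.497,-.276,.043])"
```

```text
t 11.875 tip [ 0.4975 -0.2759  0.0493] F [-0.4  0.1  0.8] down [ 8.0e-04 -1.2e-03 -1.0e+00] yawz 11.2 tips 0.0726
shift cm [ 0.    0.63 -0.05]
```

Emit:
{"name": "jog_arm", "arguments": {
  "rows": [0,0.3,0,0,0,0,0,0.3,0,0,0,0,0,0.1,0,0,0,0,0,0.1,0,0,0,0]
}}

```text
time: 12.38
ee_pos: [0.4976, -0.276, 0.1137]
tool_rot: [0.547, -0.448, 0.449, -0.546]
force: [-0.8, 1.0, 1.8]
width: 0.0
```

Emit:
{"name": "jog_arm", "arguments": {
  "rows": [0,0.1,0,0,0,0,0,0.1,0,0,0,0]
}}

```text
time: 12.62
ee_pos: [0.4976, -0.276, 0.112]
tool_rot: [0.547, -0.448, 0.449, -0.546]
force: [-1.4, 0.3, 3.0]
width: 0.0
```

Emit:
{"name": "jog_arm", "arguments": {
  "rows": [0,0.1,0,0,0,0,0,0.05,0,0,0,0]
}}

```text
time: 12.88
ee_pos: [0.4976, -0.276, 0.1108]
tool_rot: [0.547, -0.448, 0.449, -0.546]
force: [-0.4, 0.2, 3.7]
width: 0.003
```

Emit:
{"name": "jog_arm", "arguments": {
  "rows": [0,0.05,0,0,0,0,0,0.02,0,0,0,0]
}}

```text
time: 13.12
ee_pos: [0.4976, -0.2759, 0.1107]
tool_rot: [0.547, -0.448, 0.45, -0.546]
force: [-1.3, 1.1, 4.5]
width: -0.0
```

Emit:
{"name": "jog_arm", "arguments": {
  "rows": [0,0.01,0,0,0,0,0,0.01,0,0,0,0,0,0.01,0,0,0,0,0,0.01,0,0,0,0,0,0.01,0,0,0,0]
}}

```text
time: 13.75
ee_pos: [0.4976, -0.2759, 0.1106]
tool_rot: [0.547, -0.448, 0.45, -0.546]
force: [-1.8, 1.2, 5.9]
width: 0.001
```

Emit:
{"name": "jog_arm", "arguments": {
  "rows": [0,0.01,0,0,0,0,0,0.01,0,0,0,0,0,0.01,0,0,0,0,0,0.01,0,0,0,0,0,0.01,0,0,0,0]
}}

```text
time: 14.38
ee_pos: [0.4976, -0.2759, 0.1107]
tool_rot: [0.547, -0.448, 0.45, -0.546]
force: [-1.8, 1.8, 5.2]
width: -0.002
```

Held from 12.9 to 14.4 s at 4–6 N. Release, straight up.

Emit:
{"name": "jog_arm", "arguments": {
  "rows": [0,-0.5,0,0,0,0,0,-1.5,0,0,0,0,0,-4,0,0,0,0,0,-5,0,0,0,0,0,-5,0,0,0,0,0,-5,0,0,0,0,0,0,0,0,0,0,0,0,0,0,0,0]
}}

```text
time: 15.38
ee_pos: [0.497, -0.2754, 0.3305]
tool_rot: [0.547, -0.447, 0.45, -0.546]
force: [-0.8, 0.3, -1.2]
width: -0.001
```

Run:
```python
from h import *
go([.497,-.276,.043])
c=cap('side'); W=pts(c)
for u,v in [(183,327),(233,235),(256,174)]:
    m=np.zeros((384,512),bool); m[v-8:v+9,u-8:u+9]=1; m&=c['img'].min(2)>150; print(np.nanmedian(W[m],0).round(4),m.sum())
cv2.imwrite('pics/end.png',cv2.resize(c['img'],(800,600))[:,:,::-1])
```

```text
t 15.375 tip [ 0.4973 -0.2757  0.2579] F [-0.8  0.3 -1.2] down [ 0.0033 -0.0034 -1.    ] yawz 11.2 tips 0.0726
shift cm [-0.06 21.49 -0.09]
[0.5056 0.2765 0.09  ] 75
[4.862e-01 1.000e-04 6.520e-02] 41
[ 0.4939 -0.2747  0.0424] 25
```

View pics/end.png

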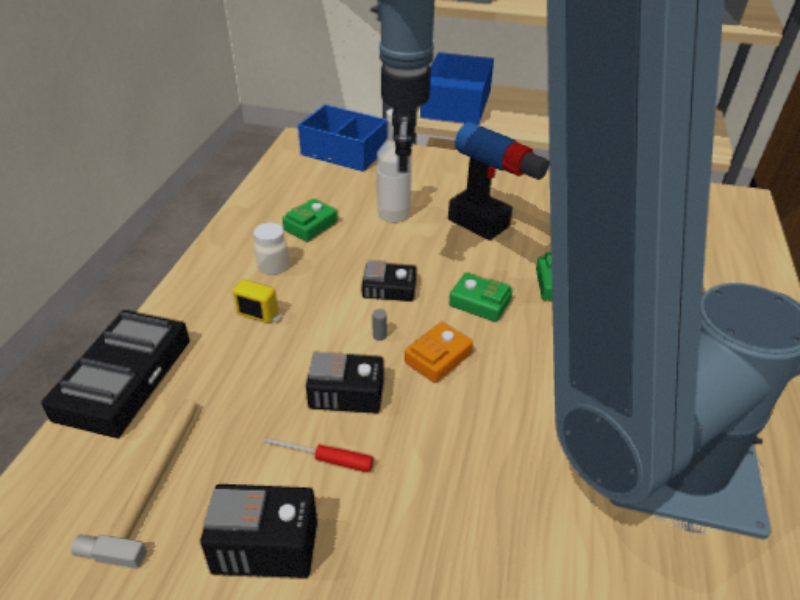

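The picture shows everything in its original place, with the tall button at (287,512), the middle at (364,369) and the flat at (401,273). The hand hangs about 0.2 m above the flat pack, clear of everything.

```bash
python3 -c "
from bench import manip
print(manip.close_job())"
```

```text
the job is handed in; nothing more can be done
None
```

I pressed the tall pack's button first, then the flat pack's, each with the shut fingertips, and handed the job in at about 15.5 s.

| Pack | Held down | Force read while held |
|---|---|---|
| Tall | about 1.7 s | 4.4–8.6 N at the readings, bottomed out |
| Flat | about 1.5 s | 3.7–5.9 N at the readings, fully down from about 4 N |

- **Buttons and packs:** in the last camera check all three buttons read at their full "up" height. The tall and flat buttons were within about 1 mm of where they started. The middle one read within about 1.5 mm, which I take as measurement noise because the hand never came near that pack.
- **Everything else:** nothing else had visibly moved in the side view. The hand finished about 0.2 m above the flat pack, touching nothing.
- **Disagreement:** the top and side cameras differed by about 3–5 mm in x. I used values close to the top camera's, because they matched the pack outlines, and both presses gave the expected spring force.

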